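# Hook the tape hanger arm into its slotted stand

## Robot

A 7-joint arm with a two-finger parallel gripper is mounted at the origin on a cart in front of the work surface, level with it; the furniture and walls round the work are solid. World frame = base frame: x ahead of the robot, y to its left, z up, the work surface at z = 0. Lengths are in m, angles in rad, forces in N, time in s.
With the tool pointing down it reaches from about 0.4 to 0.85 m from the base axis. Payload 10.4 kg.
Tool frame: the origin (TCP) lies at the centre of the arm's flange, where the gripper is bolted on; the fingertips stand 182 mm ahead of it and the grasp point (between the pads) lies 164 mm ahead of it (ctrl.tip_reach is the x of the fingertips in the tool frame, in m); x points along the fingers, z is the direction in which the jaws open and shut, and the axes are right-handed (so a half turn about x gives the same grasp; the last joint's range is limited). The gripper opens to 87 mm and grips with 3 to 60 N. Pads are 19 mm wide; open, the fingers measure 117 mm over their backs; the gripper's body (75 mm by 190 mm) begins 51 mm behind the grasp point.
Start: joints at [-1.309, 0.332, -0.065, 1.46, 0.022, 1.35, -0.088], TCP at [0.176, 0.6, 0.405] pointing down, gripper open.
Joint ranges: [-2.6, 2.6], [-0.5, 2.12], [-1.47, 1.34], [0.16, 2.42], [-1.27, 4.41], [0.06, 2.06], [-2.6, 2.6]. Speed limits (rad/s): [2.22, 2.22, 2.79, 2.79, 3.14, 3.14, 3.14].

## Interface

Orientations are given as a unit quaternion [x, y, z, w].
In Python, from bench import read_state, imaging, ctrl gives the robot as it stands.
- The arm moves only by the shell command python3 -m inch 'ROWS' [FORCE]. ROWS is JSON, one flat list of numbers, 7 for each row, row after row: the shift along the tool's x, y, z in units of 30 mm (1.0 is 30 mm), then the turn, a rotation vector about the tool's x, y, z in units of 6 degrees (1.0 is 6 degrees), then the opening in per cent of the stroke, from 0 (shut) to 100 (fully open). A call has exactly 10 rows; each row is the pose to reach, as a shift and turn from the pose commanded when the call began, along the tool's axes at that moment; what a row does not reach only later rows make up. A row lasts 1/12 s, in which the tool goes at most 41.7 mm and 7.16 degrees, less where a joint would pass 70% of its speed; a pose out of reach is approached as far as the arm can. A call with a gripper value outside its range is refused whole. The fingers move at their own pace and stop on an object; FORCE is the grip in N (left out, the last holds). Time passes only in rows, so rows that repeat a pose let the fingers close, or fill a call up. It gives the time, the measured TCP pose, the force and the opening at its end, in the units of the state.
- read_state(): the state, without advancing time (a new reading comes with each control period).
- imaging.get_image(name): name is "scene" or "top"; returns (picture, depth): 400x640x3 uint8, red, green, blue; 400x640 float32, m along the optical axis (not along the pixel's ray), 0 where there is no reading.
- imaging.calibration(name): a dict with "vfov" (degrees; the focal length in pixels is half the picture's height over the tangent of half this angle, whatever the lens; pixels are square), "cx", "cy" (the principal point, pixels), "position" and "attitude" of the camera in the world. Camera axes: x right, y down, z forward; pixel columns grow to the right and rows downward; lengths in m; the calibration is good to about 2 mm. A picture is of the moment at which its call begins. calibration takes no time and is no camera call.
- ctrl.job_done(): hands the job in, once; it reports no verdict.
The state is a dict: "time_s": time; "joint_positions": joint angles; "qd": joint speeds; "joint_torque": joint torques, N m; "tcp_pos": TCP position; "tool_rot": TCP orientation; "force": force on the tool from outside, world axes, zero at the start; "wrist_torque": the same for the moment, N m; "gripper_width": opening from 0.0 (shut) to 1.0 (fully open).
Only numpy, scipy, OpenCV 4.12 (cv2) and the standard library are available. Lean on these libraries where they do the work, as an engineer would, in place of code of your own. Each camera call takes 0.05 s, during which the arm holds its last target.

## Task

Fit the loose hanger arm to the slotted stand, so that tape rolls can be hung on it: press its four hook tabs into the stand's four slots until its back plate lies flat on the slotted strip, then push it down until the hooks are fully home and it has driven the small sliding shoe down with it, and let go. The strip is clamped a little higher or lower than the mark tells, so feel for the slots gently and do not lean hard on the stand; leave the other things on the table where they are.

Things in the scene. Friction and masses are not known exactly. Their poses are not given: they have to be found in the camera images.
- hanger_grip (a point): grip point of the loose grey steel hanger arm (about 0.25 kg), which starts standing on its flat arm, in the posture it is fitted in. It lies inside an upright web 10 mm thick (y), 50 mm long, top 18 mm above the point: pinch the web here, across y, from above. 80 mm above the underside, 32 mm in front of the back plate's back face. x points to plate and hooks, z up
- hanger_back (a point): foot of the back plate: centre of its back face's lower edge, at the hanger's underside. Plate 6 mm thick, 46 wide, 100 high. Axes as the grip point. The arm (30 wide, 6 thick) runs 124 mm to -x along the bottom to an upturned tip 22 mm high; a slanting brace joins the web's top front corner to it
- hanger_hooks (a point): on the plate's back face, midway between the two upper hooks, level with their necks' undersides (80 mm up). Four hook tabs point to +x, 6 mm thick, at y = -14 and +14 mm, in two rows, here and 60 mm lower. Each is 14 mm long, with a rounded nose: a neck 6 mm long and 8 high, then a lip reaching 10 mm below the neck (18 high in all)
- stand_mark (a point): mark midway across the front face of the fixed stand's slotted strip (4 mm thick), 145 mm above the table, 31 below the strip's top. x into the strip, z up. Four slots, 9 mm wide, 23 high, at y = -14 and +14 mm: the upper two have their lower edges nominally level with the mark, the lower two 60 mm below; but the strip is clamped up to 11 mm higher or lower, not measured
- stand_foot (a point): foot of the stand, on the table straight below the mark, same axes; hollow aluminium post 66 mm wide on a dark plate 150x130x8 mm. Tabs enter the slots with the hooks point 10 to 15 mm above the upper slots' true lower edges, and rest on those edges when home. Tabs that miss keep the plate 14 mm off the strip. Search with about 6 N; more than 45 N on the stand is too hard
- shoe (a joint): small black sliding shoe on the strip's front, under where the back plate comes down. 0 = up (start); grows in m as the plate drives it down, 0.008 with the hanger fully home. Stiff: about 8 N over the last 8 mm of the push (the hanger's weight alone does not move it); it stays where left. Then the necks meet the slots' edges, a hard stop: stop pushing at about 22 N
- tape_brown: roll of brown packing tape lying flat, 98 mm across, 48 mm high; a bystander, leave it alone
- tub_2: white paper drum with lid, 64 mm across, 57 mm high; a bystander, leave it alone
- marker_black: capped marker pen lying down, 127 mm long; a bystander, leave it alone
- cream_box_00: cream printed carton, 66x111x48 mm; a bystander, leave it alone

How it is judged:
By the outcome, as a careful person would: the job done as asked, in the order asked, and still so for the second after the job is handed in, with the robot touching nothing.
It also fails if it takes over 54 s, if anything falls off the work surface, if the arm or the gripper's body presses on something with over 40 N, if the wrist force passes 120 N, or if a joint passes its speed limit or range.

## Working session

There is one attempt and no reset: what is moved stays moved. The work goes in short steps, Python scripts to look and compute and a shell command to move; the robot and the scene stay as the last step left them, time stands still between calls to the robot, and variables do not carry over. Pictures are saved under pics/ and viewed, and the job is handed in when it is done.

```bash
ls; mkdir -p pics
python3 - <<'E'
from bench import read_state, imaging, ctrl
import cv2,numpy as np
for n in("scene","top"):
    im,d=imaging.get_image(n); cv2.imwrite(f"pics/{n}0.png",im[:,:,::-1]); np.savez(f"/tmp/{n}0.npz",im=im,d=d); print(n,imaging.calibration(n), (d==0).mean())
print(read_state())
E
```

```text
pics
scene {'vfov': 52.380597230925524, 'cx': 320.9165317605101, 'cy': 201.12017215163607, 'position': array([-0.06745105, -0.81774334,  0.67710215]), 'attitude': array([ 0.82983124, -0.28184183,  0.16508115, -0.45243066])} 0.1815546875
top {'vfov': 53.52543897676207, 'cx': 315.5043341750811, 'cy': 193.5233397541046, 'position': array([ 0.4063698 , -0.09735017,  1.28795533]), 'attitude': array([-0.69622103,  0.71622267, -0.03462999,  0.03319831])} 0.0036796875
{'time_s': 0.1, 'joint_positions': array([-1.30858796,  0.33277953, -0.06469757,  1.46079385,  0.02159009,
        1.34989682, -0.08850984]), 'qd': array([-0.00010066, -0.00152602, -0.00091097, -0.00246767, -0.00023012,
        0.00073309, -0.00026178]), 'joint_torque': array([ 1.06097137e-03, -6.24549437e+01,  2.41221901e-02, -3.90714419e+01,
       -6.16245274e-02,  3.67134379e-02,  1.03717805e-04]), 'tcp_pos': array([0.17557234, 0.59972732, 0.40408188]), 'tool_rot': array([-0.42424072,  0.56622501,  0.42371542,  0.5655743 ]), 'force': array([ 0.03787971,  0.71674235, -0.85178878]), 'wrist_torque': array([-0.00351267, -0.00585871,  0.04694224]), 'gripper_width': 1.003445176375378}
```

View pics/scene0.png

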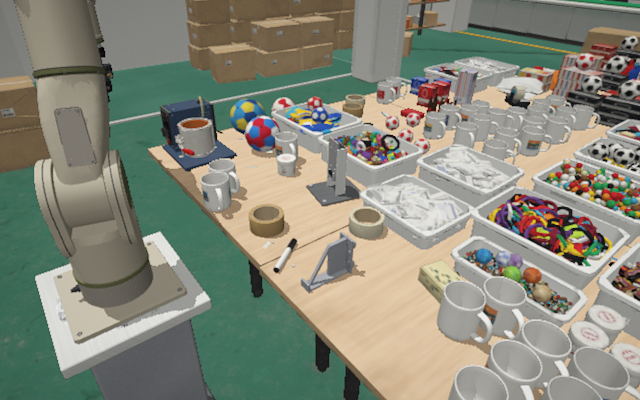

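View pics/top0.png

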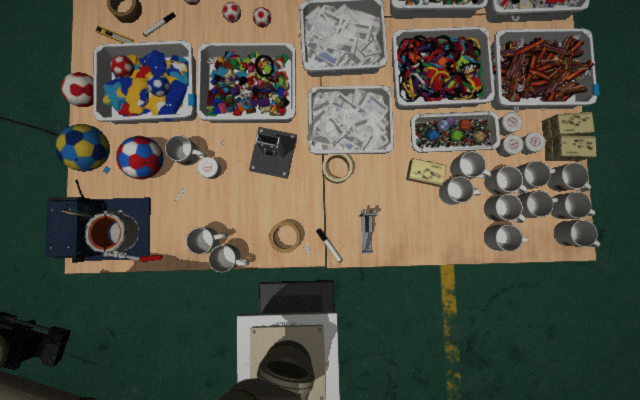

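The scene view shows the stand at about (335,170) and the hanger at (333,262). In the top view the stand is at (272,150) and the hanger at (368,228). Next I enlarge both and build point clouds.

```bash
cat > h.py <<'E'
import numpy as np,cv2
from scipy.spatial.transform import Rotation as R
from bench import read_state, imaging, ctrl
def cam(n):
    c=imaging.calibration(n); f=200/np.tan(np.radians(c['vfov']/2)); return c,f,R.from_quat(c['attitude'])
def cloud(n,d):
    c,f,r=cam(n); v,u=np.mgrid[0:400,0:640]
    p=np.stack([(u-c['cx'])/f*d,(v-c['cy'])/f*d,d],-1)
    return r.apply(p.reshape(-1,3)).reshape(400,640,3)+c['position']
def ray(n,u,v,z):
    c,f,r=cam(n); q=r.apply([(u-c['cx'])/f,(v-c['cy'])/f,1]); p=c['position']; return p+q*(z-p[2])/q[2]
def proj(n,P):
    c,f,r=cam(n); q=r.inv().apply(np.atleast_2d(P)-c['position']); return np.c_[q[:,0]/q[:,2]*f+c['cx'],q[:,1]/q[:,2]*f+c['cy']]
def tool():
    s=read_state(); return s,R.from_quat(s['tool_rot'])
def crop(n,im,x0,y0,w,h,k,out):
    cv2.imwrite(out,cv2.resize(im[y0:y0+h,x0:x0+w,::-1],None,fx=k,fy=k,interpolation=cv2.INTER_CUBIC))
E
python3 - <<'E'
from h import *
I={n:np.load(f"/tmp/{n}0.npz") for n in("scene","top")}
crop("t",I["top"]["im"],240,110,160,150,5,"pics/tc.png") if 0 else crop("t",I["top"]["im"],245,115,150,145,4,"pics/tc.png")
crop("s",I["scene"]["im"],290,120,100,175,3.4,"pics/sc.png")
for n,boxes in(("top",dict(stand=(245,115,60,70),hang=(350,195,40,65))),("scene",dict(stand=(300,130,62,75),hang=(295,225,70,75)))):
    P=cloud(n,I[n]["d"])
    for k,(x,y,w,h) in boxes.items():
        q=P[y:y+h,x:x+w].reshape(-1,3); q=q[(I[n]["d"][y:y+h,x:x+w].ravel()>0)]
        for lo,hi in((-.03,.004),(.004,.02),(.02,.06),(.06,.09),(.09,.12),(.12,.16),(.16,.3)):
            m=q[(q[:,2]>lo)&(q[:,2]<hi)]
            if len(m): print(n,k,lo,len(m),m.min(0).round(3),m.max(0).round(3),np.median(m,0).round(3))
E
```

```text
top stand -0.03 2063 [ 0.563 -0.071 -0.01 ] [0.799 0.129 0.004] [ 0.667  0.004 -0.001]
top stand 0.004 1336 [ 0.563 -0.069  0.004] [0.797 0.127 0.02 ] [0.652 0.028 0.008]
top stand 0.02 101 [ 0.65  -0.029  0.02 ] [0.787 0.121 0.06 ] [0.769 0.019 0.032]
top stand 0.06 309 [ 0.648 -0.041  0.06 ] [0.772 0.112 0.09 ] [0.76  0.038 0.084]
top stand 0.09 103 [ 0.65  -0.033  0.09 ] [0.768 0.106 0.12 ] [0.68  0.033 0.101]
top stand 0.12 149 [ 0.649 -0.001  0.12 ] [0.693 0.069 0.16 ] [0.671 0.034 0.141]
top stand 0.16 124 [ 0.652 -0.001  0.16 ] [0.695 0.069 0.186] [0.666 0.034 0.166]
top hang -0.03 2100 [ 0.312 -0.342 -0.01 ] [ 0.523 -0.207  0.004] [ 0.417 -0.281 -0.001]
top hang 0.004 247 [ 0.316 -0.339  0.004] [ 0.517 -0.208  0.02 ] [ 0.391 -0.257  0.006]
top hang 0.02 73 [ 0.334 -0.28   0.02 ] [ 0.471 -0.24   0.059] [ 0.404 -0.257  0.031]
top hang 0.06 73 [ 0.376 -0.28   0.061] [ 0.471 -0.24   0.09 ] [ 0.435 -0.257  0.081]
top hang 0.09 100 [ 0.398 -0.284  0.09 ] [ 0.47  -0.24   0.105] [ 0.443 -0.262  0.098]
scene stand -0.03 1347 [ 0.539 -0.071 -0.007] [0.815 0.382 0.004] [ 0.695  0.152 -0
[... 259 characters left out ...]

scene stand 0.09 282 [ 0.647 -0.004  0.09 ] [0.916 0.273 0.12 ] [0.669 0.048 0.1  ]
scene stand 0.12 266 [ 0.648 -0.004  0.12 ] [0.695 0.07  0.16 ] [0.663 0.016 0.141]
scene stand 0.16 101 [ 0.649 -0.005  0.16 ] [0.696 0.066 0.183] [0.661 0.029 0.167]
scene hang -0.03 3710 [ 0.302 -0.368 -0.008] [ 0.585 -0.04   0.004] [ 0.432 -0.224 -0.001]
scene hang 0.004 486 [ 0.332 -0.289  0.004] [ 0.578 -0.109  0.02 ] [ 0.407 -0.268  0.007]
scene hang 0.02 534 [ 0.334 -0.29   0.02 ] [ 0.577 -0.155  0.06 ] [ 0.432 -0.268  0.036]
scene hang 0.06 343 [ 0.379 -0.289  0.06 ] [ 0.473 -0.241  0.09 ] [ 0.429 -0.268  0.076]
scene hang 0.09 166 [ 0.395 -0.29   0.09 ] [ 0.458 -0.242  0.101] [ 0.439 -0.266  0.096]
```

View pics/tc.png

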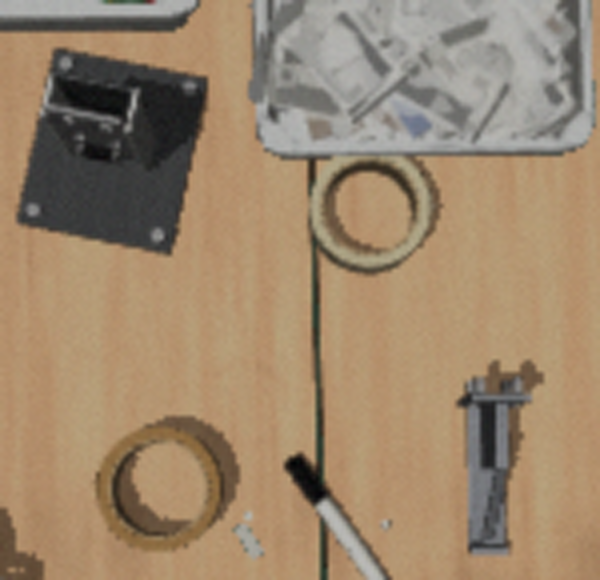

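View pics/sc.png

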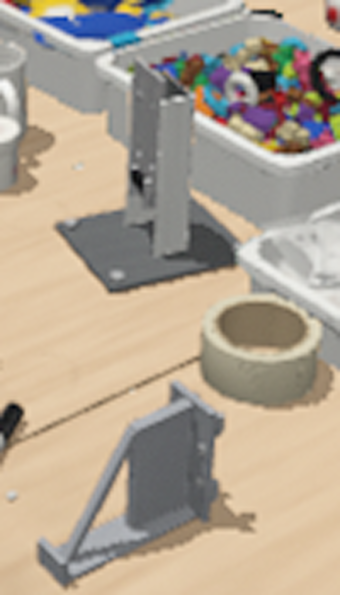

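Run:
```python
from h import *
T=np.load("/tmp/top0.npz");im=T["im"].astype(int);P=cloud("top",T["d"])
# base plate: dark mask in window
def rect(pts,l):
    r=cv2.minAreaRect((pts[:,:2]*1000).astype(np.float32)); print(l,len(pts),np.round(r[0],1),np.round(r[1],1),round(r[2],2))
w=np.zeros((400,640),bool);w[115:185,245:305]=1
dark=(im.max(-1)<100)&w
m=cv2.morphologyEx(dark.astype(np.uint8),cv2.MORPH_CLOSE,np.ones((7,7)))
n,l,st,_=cv2.connectedComponentsWithStats(m);k=1+st[1:,4].argmax();print(st[k])
c=max(cv2.findContours((l==k).astype(np.uint8),0,2)[0],key=cv2.contourArea)[:,0]
h=cv2.convexHull(c)[:,0]
rect(np.array([ray("top",u,v,.008) for u,v in h]),"base")
A=w&(P[...,2]>.12)&(P[...,0]>.6)&(P[...,0]<.72)
rect(P[A],"post")
A=w&(P[...,2]>.165)&(P[...,0]>.6)&(P[...,0]<.72); rect(P[A],"posttop")
w=np.zeros((400,640),bool);w[195:260,350:390]=1
A=w&(P[...,2]>.075);Q=P[A];rect(Q,"hang>.075")
for z in np.unique(np.round(Q[:,2],3)): pass
for x in np.arange(.33,.49,.008):
    q=P[w&(P[...,2]>.004)]; q=q[abs(q[:,0]-x)<.004]
    if len(q): print(round(x,3),len(q),q[:,1].min().round(4),q[:,1].max().round(4),q[:,1].mean().round(4),np.sort(q[:,2])[[0,len(q)//2,-1]].round(3), (q[q[:,2]>.09][:,1].min().round(4),q[q[:,2]>.09][:,1].max().round(4)) if (q[:,2]>.09).any() else '')
```

```text
[ 245  115   52   64 2047]
base 12 [686.7  35.9] [213.7 163.6] 4.1
post 273 [673.2  34.6] [67.  34.2] 76.69
posttop 75 [673.3  33.7] [63.7 31.4] 76.88
hang>.075 147 [ 437.7 -191.3] [180.2  82.2] 83.91
0.33 4 -0.3286 -0.2726 -0.312 [0.004 0.006 0.015] 
0.338 23 -0.3065 -0.244 -0.2599 [0.004 0.02  0.027] 
0.346 22 -0.2905 -0.2135 -0.2584 [0.004 0.006 0.015] 
0.354 21 -0.307 -0.2235 -0.2583 [0.004 0.007 0.03 ] 
0.362 21 -0.3266 -0.227 -0.2631 [0.004 0.007 0.04 ] 
0.37 24 -0.3333 -0.2079 -0.2655 [0.004 0.007 0.053] 
0.378 26 -0.334 -0.2468 -0.2644 [0.004 0.006 0.065] 
0.386 24 -0.3276 -0.2216 -0.2626 [0.005 0.008 0.079] 
0.394 27 -0.3022 -0.2469 -0.2604 [0.004 0.008 0.095] (np.float64(-0.2647), np.float64(-0.2582))
0.402 21 -0.319 -0.2318 -0.2609 [0.005 0.012 0.102] (np.float64(-0.264), np.float64(-0.2574))
0.41 34 -0.2649 -0.0974 -0.2239 [0.004 0.089 1.288] (np.float64(-0.2649), np.float64(-0.0974))
0.418 25 -0.326 -0.2162 -0.2596 [0.005 0.067 0.1  ] (np.float64(-0.2654), np.float64(-0.2583))
0.426 25 -0.3298 -0.2483 -0.2618 [0.004 0.04  0.099] (np.float64(-0.2652), np.float64(-0.2587))
0.434 27 -0.3265 -0.2234 -0.2602 [0.004 0.065 0.102] (np.float64(-0.2654), np.float64(-0.257))
0.442 28 -0.3369 -0.2236 -0.2637 [0.004 0.047 0.101] (np.float64(-0.2662), np.float64(-0.2575))
0.45 44 -0.2981 -0.2268 -0.2589 [0.005 0.086 0.103] (np.float64(-0.2836), np.float64(-0.2456))
0.458 42 -0.3279 -0.2396 -0.2634 [0.004 0.098 0.105] (np.float64(-0.2837), np.float64(-0.2397))
0.466 25 -0.3023 -0.244 -0.2651 [0.005 0.028 0.092] (np.float64(-0.2766), np.float64(-0.2766))
0.474 13 -0.3384 -0.241 -0.2756 [0.004 0.007 0.086] 
0.482 2 -0.2571 -0.2543 -0.2557 [0.005 0.007 0.007]
```

Run:
```python
from h import *
T=np.load("/tmp/scene0.npz");P=cloud("scene",T["d"])
w=np.zeros((400,640),bool);w[130:205,300:362]=1
print("side/strip of stand by height (scene)")
for z in np.arange(.02,.19,.012):
    q=P[w&(abs(P[...,2]-z)<.004)]; q=q[(q[:,0]<.72)&(q[:,1]>-.02)&(q[:,1]<.09)]
    if len(q):
        i,j=q[:,0].argmin(),q[:,1].argmin(); print(z.round(3),len(q),'xmin',q[i,:2].round(4),'ymin',q[j,:2].round(4))
        r=cv2.minAreaRect((q[:,:2]*1000).astype(np.float32)); print('   ',np.round(r[0],1),np.round(r[1],1),round(r[2],1))
w=np.zeros((400,640),bool);w[225:300,295:365]=1
# web -y side face
q=P[w&(P[...,2]>.02)&(P[...,2]<.095)]; q=q[(q[:,0]>.41)&(q[:,0]<.445)]
print(len(q),np.polyfit(q[:,0],q[:,1],1),np.median(q,0), [ (x,q[abs(q[:,0]-x)<.004][:,1].mean().round(4)) for x in (.415,.425,.435,.442)])
```

```text
side/strip of stand by height (scene)
0.02 36 xmin [0.649  0.0042] ymin [ 0.6728 -0.0021]
    [668.6  33.3] [69.9 34.3] 85.3
0.032 34 xmin [0.648  0.0032] ymin [ 0.678  -0.0046]
    [672.4  30.5] [68.2 32.6] 74.6
0.044 27 xmin [0.6463 0.0019] ymin [ 0.6771 -0.0051]
    [671.5  28.6] [66.4 33.8] 74.0
0.056 41 xmin [0.6495 0.0065] ymin [ 0.6778 -0.0033]
    [659.5  28.1] [30.2 70. ] 14.6
0.068 35 xmin [0.6478 0.0297] ymin [ 0.679  -0.0055]
    [659.2  26.4] [28.8 71.7] 14.7
0.08 61 xmin [0.6456 0.0274] ymin [ 0.6797 -0.0036]
    [659.3  28.1] [29.5 71.5] 14.1
0.092 47 xmin [0.648  0.0022] ymin [ 0.6745 -0.0043]
    [670.9  29.5] [64.3 32.7] 77.3
0.104 45 xmin [0.6487 0.0036] ymin [ 0.6784 -0.0035]
    [671.   31.6] [67.7 32.6] 78.6
0.116 49 xmin [0.6474 0.0032] ymin [ 0.678 -0.003]
    [673.5  29.9] [65.7 37.3] 75.6
0.128 48 xmin [0.6484 0.0047] ymin [ 0.6728 -0.0035]
    [672.4  30.5] [67.2 34. ] 76.0
0.14 56 xmin [0.6482 0.0055] ymin [ 0.6753 -0.0039]
    [672.7  31.7] [70.  34.6] 75.8
0.152 61 xmin [0.6501 0.0037] ymin [ 0.6752 -0.0035]
    [673.1  31.3] [69. 31.] 74.9
0.164 55 xmin [0.6488 0.0028] ymin [ 0.6768 -0.0055]
    [673.1  31.6] [69.7 32.4] 74.8
0.176 22 xmin [0.6525 0.0128] ymin [0.6569 0.009 ]
    [660.8  36.3] [55.   6.7] 78.3
287 [-0.02453954 -0.25797131] [ 0.42736891 -0.26845444  0.05943355] [(0.415, np.float64(-0.2684)), (0.425, np.float64(-0.2683)), (0.435, np.float64(-0.2689)), (0.442, np.float64(-0.2687))]
```

Run:
```python
from h import *
T=np.load("/tmp/scene0.npz");P=cloud("scene",T["d"]);D=np.load("/tmp/top0.npz");Pt=cloud("top",D["d"])
w=np.zeros((400,640),bool);w[130:205,300:362]=1
# front face of stand: first guess line through (.648,.003) yaw -13.3
def face(q,yaw,p0,z0,z1,tol=.006):
    for _ in range(6):
        n=np.array([np.cos(yaw),np.sin(yaw)]);t=np.array([-n[1],n[0]])
        s=(q[:,:2]-p0)@n;e=(q[:,:2]-p0)@t
        m=(abs(s)<tol)&(q[:,2]>z0)&(q[:,2]<z1)&(e>-.05)&(e<.08)
        c=np.polyfit(e[m],s[m],1); yaw-=np.arctan(c[0]); p0=p0+n*c[1]; tol=max(.003,tol*.8)
    return np.degrees(yaw),p0,m.sum(),e[m].min(),e[m].max(),s[m].std(),t
q=P[w]
for zz in((.02,.18),(.10,.18),(.02,.10)):
    print(face(q,np.radians(-13.3),np.array([.648,.003]),*zz))
# right side face of post
m=(q[:,2]>.03)&(q[:,2]<.16)&(q[:,0]>.655)&(q[:,0]<.69)&(q[:,1]<.004)&(q[:,1]>-.02)
print("side",np.polyfit(q[m,0],q[m,1],1),m.sum(),q[m].mean(0))
for n,PP,w2 in(("scene",P,(225,300,295,365)),("top",Pt,(195,260,350,390))):
    q=PP[w2[0]:w2[1],w2[2]:w2[3]].reshape(-1,3)
    m=(q[:,2]>.092)&(q[:,2]<.11)&(q[:,0]>.447); a=q[m]
    print(n,"plate top",m.sum(),a.min(0),a.max(0),np.median(a,0), "x sorted",np.sort(a[:,0]).round(4)[::4])
crop("s",T["im"],315,125,50,80,8,"pics/s1.png"); crop("s",T["im"],300,225,60,65,9,"pics/s2.png")
crop("t",D["im"],355,198,30,62,9,"pics/t2.png"); crop("t",D["im"],245,120,55,60,10,"pics/t1.png")
```

```text
(np.float64(-12.40020944588156), array([0.65141646, 0.00219885]), np.int64(390), np.float64(-0.0012048539072374506), np.float64(0.06884025888445451), np.float64(0.001311204646205731), array([0.21473636, 0.97667205]))
(np.float64(-11.901324083601304), array([0.6519992 , 0.00206588]), np.int64(244), np.float64(-0.0012033599161775208), np.float64(0.06885220821954297), np.float64(0.0012031671427494848), array([0.20798335, 0.97813237]))
(np.float64(-12.419823061261654), array([0.65093439, 0.00232018]), np.int64(142), np.float64(-0.0011832199605582231), np.float64(0.06691267767326055), np.float64(0.0013167985210349818), array([0.21381552, 0.97687406]))
side [-0.16783333  0.11251825] 279 [6.69124984e-01 2.16774146e-04 9.65342180e-02]
scene plate top 66 [ 0.447514   -0.28970233  0.09214024] [ 0.4575127  -0.24152686  0.10094114] [ 0.45290681 -0.26885417  0.0979998 ] x sorted [0.4475 0.4484 0.4504 0.4512 0.4517 0.4521 0.4522 0.4527 0.4529 0.4532
 0.4536 0.454  0.4547 0.4553 0.4562 0.4571 0.4574]
top plate top 40 [ 0.44845362 -0.28367648  0.09255129] [ 0.45807308 -0.23968453  0.10451467] [ 0.45485478 -0.26282226  0.0984628 ] x sorted [0.4485 0.4513 0.4523 0.4541 0.4546 0.4549 0.4554 0.4572 0.4575 0.4578]
```

View pics/s1.png

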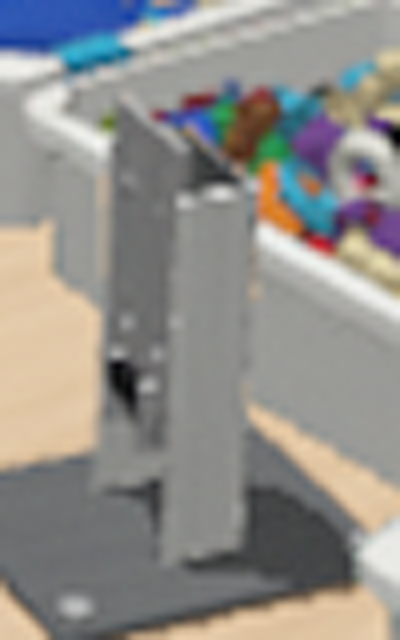

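View pics/t1.png

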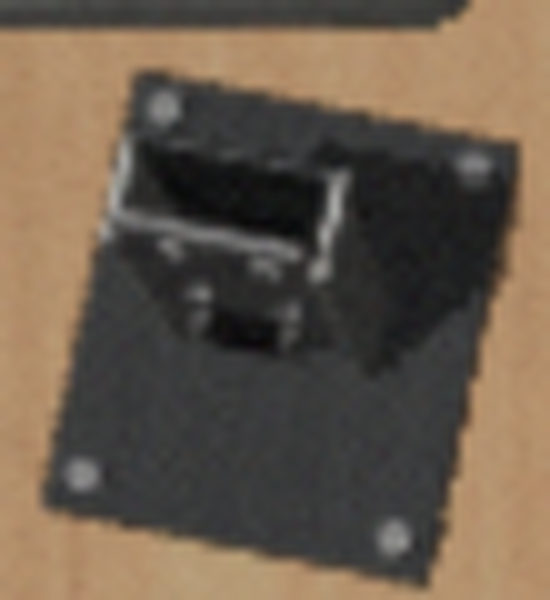

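View pics/t2.png

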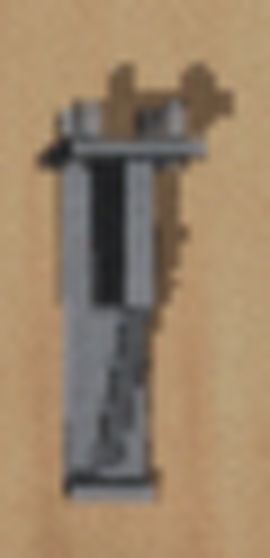

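Run:
```python
from h import *
T=np.load("/tmp/scene0.npz");P=cloud("scene",T["d"])
im=T["im"][130:195,322:350].astype(float); g=cv2.createCLAHE(4,(2,2)).apply(im.mean(-1).astype(np.uint8))
cv2.imwrite("pics/s3.png",cv2.resize(g,None,fx=9,fy=9,interpolation=cv2.INTER_LINEAR))
yaw=np.radians(-12.6);n=np.array([np.cos(yaw),np.sin(yaw),0]);t=np.array([-n[1],n[0],0]);p0=np.array([.651,.0022,0])
c,f,r=cam("scene")
def onface(u,v):
    q=r.apply([(u-c['cx'])/f,(v-c['cy'])/f,1]);a=((p0-c['position'])@n)/(q@n);X=c['position']+a*q;return (X-p0)@t,X[2]
for cu,cv in((128,320),(155,355),(120,355),(150,385),(128,178),(155,210),(122,375),(120,95),(180,150),(95,490),(175,195),(165,560)):
    u,v=315+cu/8-.5,125+cv/8-.5; print((cu,cv),np.round(onface(u,v),4))
w=P[130:205,318:350].reshape(-1,3);d=np.c_[(w-p0)@t,w[:,2],(w-p0)@n]
for z in np.arange(.01,.19,.015):
    print(round(z,3),[ (round(float(np.median(s)*1000),1) if len(s:=d[(abs(d[:,1]-z)<.0075)&(abs(d[:,0]-e)<.004)&(abs(d[:,2])<.04)][:,2]) else None) for e in np.arange(0,.073,.008)])
```

```text
(128, 320) [0.0426 0.0966]
(155, 355) [0.0193 0.0926]
(120, 355) [0.0484 0.0784]
(150, 385) [0.0224 0.078 ]
(128, 178) [0.0468 0.155 ]
(155, 210) [0.024  0.1516]
(122, 375) [0.0461 0.0707]
(120, 95) [0.0556 0.1854]
(180, 150) [0.0064 0.1834]
(95, 490) [0.0664 0.0075]
(175, 195) [0.0087 0.1643]
(165, 560) [0.004 0.009]
0.01 [9.7, -8.4, -18.4, -18.2, -12.2, -12.1, -12.1, -4.7, 5.8, -10.5]
0.025 [14.6, 11.8, None, None, None, None, None, None, 6.4, None]
0.04 [13.5, 12.9, None, None, None, None, None, 12.3, 1.8, None]
0.055 [11.4, 19.4, -1.7, -4.1, -0.4, -0.1, -3.4, None, 0.0, None]
0.07 [17.4, 5.3, -0.6, -4.5, -8.2, -8.6, None, 0.1, -0.6, None]
0.085 [14.5, 2.7, 0.4, -1.0, -2.8, -0.8, -0.7, 0.5, -1.5, None]
0.1 [10.4, 20.5, 0.4, 2.0, 0.2, 0.3, 2.3, 0.4, -0.1, None]
0.115 [14.5, 14.1, 0.2, 0.7, 0.4, 0.2, 0.4, 0.1, -0.4, 0.0]
0.13 [16.9, 9.9, 0.0, 0.9, 0.4, 1.7, 0.6, 0.9, -1.0, None]
0.145 [9.8, 17.3, 0.8, 1.6, 0.4, 0.8, 13.8, 1.5, 1.2, -0.5]
0.16 [13.4, 6.3, 28.2, 14.1, 5.5, 27.2, 13.9, 1.4, 10.8, 2.2]
0.175 [None, 1.2, 0.4, 1.2, 1.1, -0.6, 0.1, 0.4, 2.2, None]
```

View pics/s3.png

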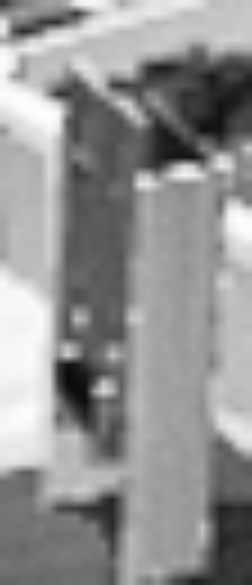

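Run:
```python
from h import *
yaw=np.radians(-12.6);n=np.array([np.cos(yaw),np.sin(yaw),0]);t=np.array([-n[1],n[0],0]);p0=np.array([.651,.0022,0])
for nm,box in(("scene",(135,186,326,342)),("top",(132,160,252,282))):
    T=np.load(f"/tmp/{nm}0.npz");P=cloud(nm,T["d"])
    c,f,r=cam(nm);print(nm)
    for v in range(*box[:2]):
        row=[]
        for u in range(*box[2:]):
            if nm=="scene":
                q=r.apply([(u-c['cx'])/f,(v-c['cy'])/f,1]);a=((p0-c['position'])@n)/(q@n);X=c['position']+a*q
                row.append(f"{(P[v,u]-p0)@n*1000:4.0f}")
                if u==box[2]: z0=X[2],(X-p0)@t
                z1=X[2],(X-p0)@t
            else: row.append(f"{P[v,u,2]*1000:4.0f}")
        print(v,''.join(row),np.round([z0,z1],3).tolist() if nm=="scene" else '')
```

```text
scene
135  101 104 106 115 118 122 125 130 133 140 144 150 152 158 165 168 [[0.18, 0.079], [0.218, -0.015]]
136   99 104 109 115 116 121 128 129 136 139 146 151 153 158 165 154 [[0.177, 0.079], [0.215, -0.016]]
137   96 105 108  -0   3 122 128 133 136 142 145 136 140 143 146 151 [[0.174, 0.079], [0.212, -0.016]]
138   99 107 109   2  -1   2 123 130 137 141 145 140 133 143 149 148 [[0.171, 0.079], [0.209, -0.016]]
139   98 102  95   2  -1   0   3 117 119 123 124 126 127 131 128 137 [[0.168, 0.079], [0.206, -0.016]]
140  100 104  97  -1  -1  -1   1   2 117 118 118 123 124 130 129 131 [[0.164, 0.078], [0.203, -0.017]]
141   96  90 100   1   0   3  -1  -1   2   6  29  27  33 126 128 130 [[0.161, 0.078], [0.2, -0.017]]
142   71  76   1   1   2  10  -1   0   1  -0   1  29  26  31 129 129 [[0.158, 0.078], [0.197, -0.017]]
143   67  71   1   0  -0  11   0   1   1  -1   1   4  29  30  28 130 [[0.155, 0.078], [0.194, -0.018]]
144 -522  71   2   1   1  11   1   1  -0   0  -1   1   4  30  29  29 [[0.151, 0.078], [0.191, -0.018]]
145   66-522   1   1   3   1   1  -0   1   4   0   1  32  29  29  3
[... 6969 characters left out ...]
 8   9  50  68  75  78  78  78  78  78  76  53   5  58  57  73  72  44 
155    3   7   3   5   9   7  10   9   6  11   7  11   9   9  12   9   7   6  13   5  66   6  70  10  11   9   6   7  62  37 
156    9  10   8   4   3   9   4   8   5   7   3   5   8   8   9   8   4   6  11   9   9   7   7   8   3   8   6   6  41  34 
157    7   7   9  10  12   6   7   7   5  11   7   9   6   6   5  15  11   8   7   8   8   6   9   4   8   8  12  10   9  23 
158   11   6   8   7  11   7  10   5   8   4   7   9  10   5   7   6   6  11   5   6   6  10   5   7   9   8   7   6   9   9 
159    8  11  11   9   3   1  10   5  10   5   5   6   6   4   3   8  13   9   6   4   3   9   8   8  10   6   9   6   8   9
```

Run:
```python
from h import *
D=np.load("/tmp/top0.npz");P=cloud("top",D["d"]);
w=np.zeros((400,640),bool);w[139:150,252:284]=1
m=w&(P[...,2]>.175);v,u=np.nonzero(m)
Q=np.array([ray("top",a,b,.182) for a,b in zip(u,v)])
r=cv2.minAreaRect((Q[:,:2]*1000).astype(np.float32));print("strip top",len(u),r)
c=np.cov(Q[:,:2].T);ev,V=np.linalg.eigh(c);ax=V[:,1]*np.sign(V[1,1]);print("centre",Q.mean(0),"yaw",np.degrees(np.arctan2(-ax[0],ax[1])));pr=(Q[:,:2]-Q[:,:2].mean(0))@ax;print(pr.min(),pr.max(),P[m][:,2].mean())
# base plate corner bolts (bright dots), from enlarged crop
B=[ray("top",245+a/10-.5,120+b/10-.5,.010) for a,b in((163,107),(474,163),(82,475),(394,538))]
B=np.array(B);print("bolts",B[:,:2].round(4),"centre",B.mean(0)[:2]);
print([np.degrees(np.arctan2(*( (B[i]-B[j])[[1,0]]))) for i,j in((0,2),(1,3))],[np.degrees(np.arctan2(-(B[i]-B[j])[0],(B[i]-B[j])[1])) for i,j in((0,1),(2,3))])
yaw=np.radians(-13);R2=np.array([[np.cos(yaw),-np.sin(yaw)],[np.sin(yaw),np.cos(yaw)]]);print("bolts local to strip centre",(B[:,:2]-Q[:,:2].mean(0))@R2)
# hanger web top
w=np.zeros((400,640),bool);w[195:260,350:390]=1
m=w&(P[...,2]>.09)&(P[...,2]<.12);v,u=np.nonzero(m);Q=np.array([ray("top",a,b,.098) for a,b in zip(u,v)])
wb=Q[(Q[:,0]<.445)&(Q[:,0]>.40)];print("web",len(wb),wb.mean(0),np.polyfit(wb[:,0],wb[:,1],1))
Q=np.array([ray("top",a,b,.100) for a,b in zip(u,v)]);pl=Q[Q[:,0]>.449];r=cv2.minAreaRect((pl[:,:2]*1000).astype(np.float32));print("plate",len(pl),r,pl.mean(0))
```

```text
strip top 39 ((660.2091064453125, 36.71461486816406), (55.23952865600586, 5.620223522186279), 76.12210083007812)
centre [0.66017849 0.03663064 0.182     ] yaw -13.254824576904666
-0.02753589014159894 0.02770252947610054 0.1812868321207092
bolts [[ 0.7435  0.0722]
 [ 0.7218 -0.0296]
 [ 0.6219  0.1004]
 [ 0.5983 -0.0008]] centre [0.67138302 0.03553517]
[np.float64(-13.07107045130111), np.float64(-13.13570458231545)] [np.float64(-12.001500844021278), np.float64(-13.124497735917556)]
bolts local to strip centre [[ 0.07317547  0.05335638]
 [ 0.07498867 -0.05067787]
 [-0.05164162  0.0535112 ]
 [-0.05186736 -0.05037741]]
web 48 [ 0.42276521 -0.26123197  0.098     ] [-0.00217101 -0.26031414]
plate 42 ((460.5105895996094, -261.46929931640625), (44.970436096191406, 17.980022430419922), 88.3772201538086) [ 0.45518937 -0.26273257  0.1       ]
```

```bash
cat >> h.py <<'E'
def tgt(yaw,flip):
    # tool x down, tool z along +-y of object frame
    a=np.radians(yaw);zz=np.array([-np.sin(a),np.cos(a),0])*flip;x=np.array([0,0,-1.]);return R.from_matrix(np.c_[x,np.cross(zz,x),zz])
def rows(target,Rt,pos=None,rot=None):
    s,r=tool();p=s['tcp_pos'] if pos is None else np.array(pos); r=r if rot is None else rot
    d=r.inv().apply(np.array(target)-p)/.03; w=np.degrees((r.inv()*Rt).as_rotvec())/6
    return np.round(np.r_[d,w],3)
def st():
    s=read_state();print("t",round(s['time_s'],2),"tcp",s['tcp_pos'].round(4),"F",s['force'].round(1),"M",s['wrist_torque'].round(2),"w",round(s['gripper_width'],3))
E
python3 - <<'E'
from h import *
s,r=tool();print(r.as_matrix().round(3))
for f in(1,-1): print(f,rows([.42,.30,.44],tgt(-1.4,f)),rows([.426,-.262,.30],tgt(-1.4,f)))
E
```

```text
[[-0.    -0.96   0.281]
 [-0.001  0.281  0.96 ]
 [-1.    -0.    -0.001]]
1 [-1.1880e+00 -1.0627e+01 -7.3010e+00 -2.4860e+00 -1.1000e-02 -1.0000e-03] [ 3.5000e+00 -1.6082e+01 -2.5218e+01 -2.4860e+00 -1.1000e-02 -1.0000e-03]
-1 [-1.1880e+00 -1.0627e+01 -7.3010e+00  2.7514e+01 -2.0000e-03  1.6000e-02] [ 3.5000e+00 -1.6082e+01 -2.5218e+01  2.7514e+01 -2.0000e-03  1.6000e-02]
```

```bash
python3 -m inch '[-0.5,-0.6,-0.4,-0.1,0,0,100, -1.0,-2.0,-1.4,-0.4,0,0,100, -1.2,-3.3,-2.4,-0.7,0,0,100, -1.2,-4.6,-3.3,-1.0,0,0,100, -1.2,-5.9,-4.2,-1.3,0,0,100, -1.2,-7.2,-5.1,-1.6,0,0,100, -1.2,-8.5,-6.1,-1.9,0,0,100, -1.2,-9.7,-7.0,-2.1,0,0,100, -1.2,-10.8,-7.8,-2.3,0,0,100, -1.2,-11.9,-8.6,-2.5,0,0,100]'
python3 - <<'E'
from h import *
print(rows([.426,-.262,.40],tgt(-1.4,1)),rows([.426,-.262,.32],tgt(-1.4,1)),read_state()['joint_positions'].round(2))
E
```

```text
time_s: 0.93
tcp_pos: [0.4184, 0.2865, 0.4407]
tool_rot: [-0.494, 0.505, 0.495, 0.505]
force: [0.1, 0.2, 0.1]
gripper_width: 0.999
[ 1.3520e+00 -6.5500e-01 -1.8272e+01  2.4000e-02  2.0000e-03 -2.0000e-03] [ 4.0180e+00 -6.5500e-01 -1.8272e+01  2.4000e-02  2.0000e-03 -2.0000e-03] [-0.87  0.05  0.19  1.72 -0.01  1.37  0.87]
```

```bash
python3 -m inch '[0,0,-1.0,0,0,0,100, 0,0,-2.2,0,0,0,100, 0,0,-3.5,0,0,0,100, 0,0,-4.8,0,0,0,100, 0,0,-6.1,0,0,0,100, 0,0,-7.4,0,0,0,100, 0,0,-8.7,0,0,0,100, 0,0,-10.0,0,0,0,100, 0,0,-11.3,0,0,0,100, 0,0,-12.5,0,0,0,100]'
python3 - <<'E'
from h import *
print(rows([.426,-.262,.40],tgt(-1.4,1)),rows([.426,-.262,.32],tgt(-1.4,1)),read_state()['joint_positions'].round(2))
E
```

```text
time_s: 1.77
tcp_pos: [0.4083, -0.0888, 0.4406]
tool_rot: [-0.494, 0.506, 0.494, 0.506]
force: [1.1, -0.8, 0.9]
gripper_width: 1.0
[ 1.350e+00 -7.270e-01 -5.757e+00  7.000e-03  6.000e-03  1.000e-03] [ 4.017e+00 -7.260e-01 -5.759e+00  7.000e-03  6.000e-03  1.000e-03] [-0.56 -0.23  0.58  1.93  0.13  1.4   1.53]
```

```bash
python3 -m inch '[0,-0.1,-1.0,0,0,0,100, 0,-0.3,-2.1,0,0,0,100, 0.3,-0.5,-3.2,0,0,0,100, 0.8,-0.7,-4.3,0,0,0,100, 1.4,-0.7,-5.2,0,0,0,100, 2.0,-0.7,-5.7,0,0,0,100, 2.7,-0.7,-5.76,0,0,0,100, 3.4,-0.7,-5.76,0,0,0,100, 3.8,-0.7,-5.76,0,0,0,100, 3.8,-0.7,-5.76,0,0,0,100]'
python3 - <<'E'
from h import *
print(rows([.426,-.262,.244],tgt(-1.4,1)),read_state()['joint_positions'].round(2));st()
im,d=imaging.get_image("scene");crop("s",im,250,130,200,170,4,"pics/a1.png");np.savez("/tmp/scene1.npz",im=im,d=d)
im,d=imaging.get_image("top");crop("s",im,300,180,130,100,6,"pics/a2.png")
E
```

```text
time_s: 2.6
tcp_pos: [0.4252, -0.2591, 0.3242]
tool_rot: [-0.493, 0.507, 0.495, 0.505]
force: [-1.5, 0.4, 0.4]
gripper_width: 1.0
[ 2.673 -0.04  -0.097  0.011  0.007 -0.042] [-0.39  0.15  0.92  1.93 -0.13  1.13  2.13]
t 2.6 tcp [ 0.4252 -0.2591  0.3242] F [-1.5  0.4  0.4] M [ 0.05  0.   -0.02] w 1.0
```

View pics/a1.png

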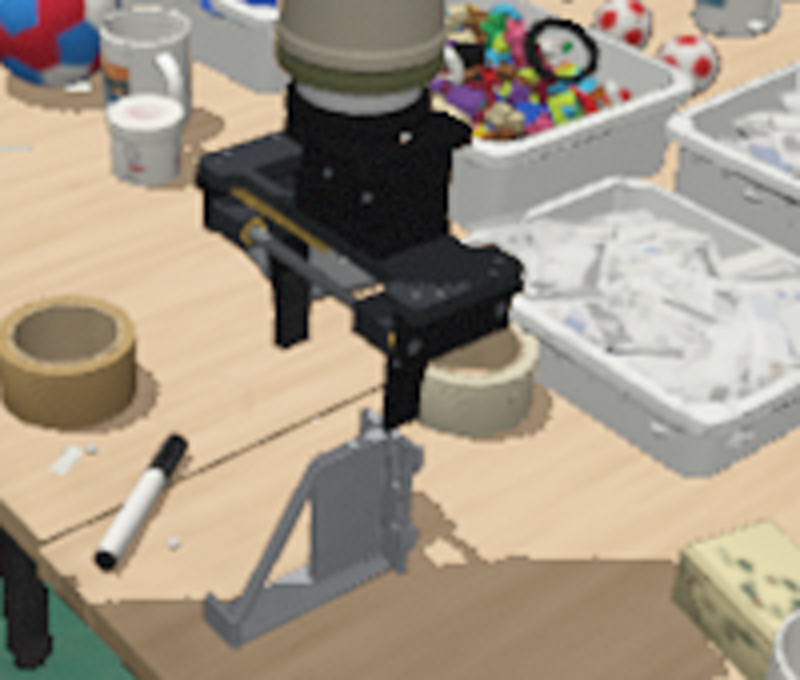

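The fingers straddle the hanger web: finger tips are at (290,340) and (400,420) in the crop, with the web at (360,480) between and below them. Descending to grip.

```bash
python3 -m inch '[0.4,0,-0.1,0,0,0,100, 0.9,0,-0.1,0,0,0,100, 1.4,0,-0.1,0,0,0,100, 1.9,0,-0.1,0,0,0,100, 2.3,0,-0.1,0,0,0,100, 2.5,0,-0.1,0,0,0,100, 2.6,0,-0.1,0,0,0,100, 2.66,0,-0.1,0,0,0,100, 2.66,0,-0.1,0,0,0,100, 2.66,0,-0.1,0,0,0,60]' 25 && python3 -m inch '[0,0,0,0,0,0,40, 0,0,0,0,0,0,25, 0,0,0,0,0,0,16, 0,0,0,0,0,0,10, 0,0,0,0,0,0,8, 0,0,0,0,0,0,5, 0,0,0,0,0,0,5, 0,0,0,0,0,0,5, 0,0,0,0,0,0,5, 0,0,0,0,0,0,5]' 40
python3 - <<'E'
from h import *
st()
im,d=imaging.get_image("scene");crop("s",im,270,150,120,160,5,"pics/b1.png");np.savez("/tmp/scene2.npz",im=im,d=d)
print(rows([.426,-.262,.29],tgt(-1.4,1)))
E
```

```text
time_s: 3.53
tcp_pos: [0.4263, -0.2628, 0.2475]
tool_rot: [-0.494, 0.505, 0.494, 0.506]
force: [-0.0, -0.4, 0.4]
gripper_width: 0.973
time_s: 4.37
tcp_pos: [0.426, -0.2626, 0.2469]
tool_rot: [-0.494, 0.506, 0.494, 0.506]
force: [0.7, -0.1, -0.1]
gripper_width: 0.247
t 4.37 tcp [ 0.426  -0.2626  0.2469] F [ 0.7 -0.1 -0.1] M [ 0.   -0.01 -0.01] w 0.247
[-1.438e+00  1.000e-03  2.200e-02  1.300e-02  1.000e-03 -0.000e+00]
```

View pics/b1.png

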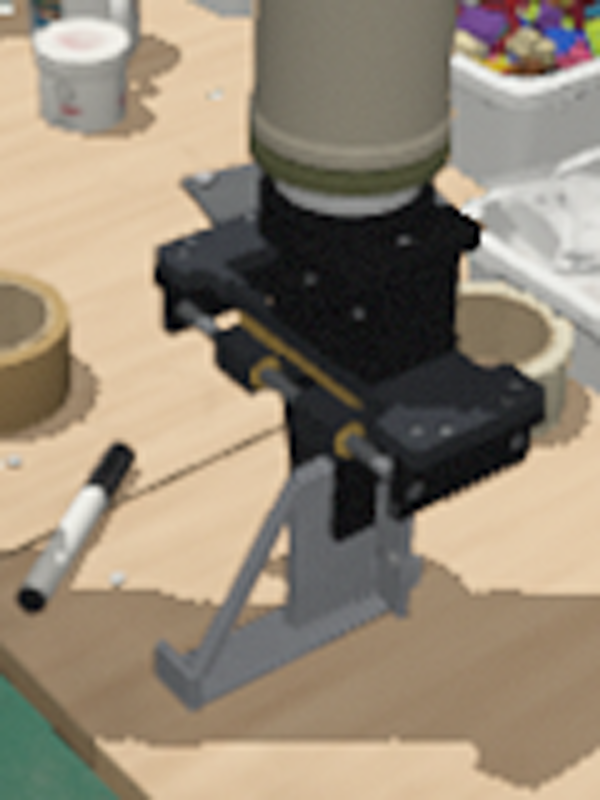

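```bash
python3 -m inch '[0,0,0,0,0,0,5, 0,0,0,0,0,0,5, 0,0,0,0,0,0,5, 0,0,0,0,0,0,5, 0,0,0,0,0,0,5, 0,0,0,0,0,0,5, 0,0,0,0,0,0,5, -0.1,0,0,0,0,0,5, -0.3,0,0,0,0,0,5, -0.5,0,0,0,0,0,5]' 45
python3 - <<'E'
from h import *
st();print(rows([.426,-.262,.32],tgt(-1.4,1)))
E
```

```text
time_s: 5.25
tcp_pos: [0.4259, -0.2626, 0.2623]
tool_rot: [-0.494, 0.506, 0.494, 0.506]
force: [-0.3, 0.1, -2.5]
gripper_width: 0.112
t 5.25 tcp [ 0.4259 -0.2626  0.2623] F [-0.3  0.1 -2.5] M [-0.02  0.   -0.01] w 0.112
[-1.923 -0.002  0.022  0.012  0.002 -0.005]
```

Run:
```python
from h import *
yaw=-13.1;n=np.array([np.cos(np.radians(yaw)),np.sin(np.radians(yaw))]);m=np.array([.6584,.0362])
print(rows(np.r_[m-n*.072,.335],tgt(yaw,1)))
```

```text
[-2.4240e+00 -5.1660e+00  1.0629e+01  1.9620e+00  1.0000e-03 -5.0000e-03]
```

```bash
python3 -m inch '[-0.7,-0.1,0.1,0,0,0,5, -1.5,-0.3,0.4,0,0,0,5, -2.1,-0.7,1.0,0.1,0,0,5, -2.4,-1.2,2.0,0.3,0,0,5, -2.4,-1.7,3.1,0.5,0,0,5, -2.4,-2.2,4.2,0.7,0,0,5, -2.4,-2.7,5.3,0.9,0,0,5, -2.4,-3.2,6.4,1.1,0,0,5, -2.4,-3.7,7.4,1.3,0,0,5, -2.4,-4.2,8.3,1.5,0,0,5]' >/dev/null; python3 -m inch '[0,-0.3,0.7,0.15,0,0,5, 0,-0.6,1.3,0.3,0,0,5, 0,-0.8,1.8,0.4,0,0,5, 0,-0.9,2.1,0.46,0,0,5, 0,-0.97,2.3,0.46,0,0,5, 0,-0.97,2.33,0.46,0,0,5, 0,-0.97,2.33,0.46,0,0,5, 0,-0.97,2.33,0.46,0,0,5, 0,-0.97,2.33,0.46,0,0,5, 0,-0.97,2.33,0.46,0,0,5]'
python3 - <<'E'
from h import *
st()
yaw=-13.1;n=np.array([np.cos(np.radians(yaw)),np.sin(np.radians(yaw))]);m=np.array([.6584,.0362])
print(rows(np.r_[m-n*.072,.335],tgt(yaw,1)))
for k in("scene","top"):
    im,d=imaging.get_image(k);np.savez(f"/tmp/{k}3.npz",im=im,d=d)
    crop(k,im,*((270,100,120,120,5) if k=="scene" else (235,110,100,100,6)),f"pics/c_{k}.png")
E
```

```text
time_s: 6.92
tcp_pos: [0.5986, 0.0461, 0.3341]
tool_rot: [-0.439, 0.554, 0.44, 0.554]
force: [-0.1, -0.5, -3.9]
gripper_width: 0.116
t 6.92 tcp [0.5986 0.0461 0.3341] F [-0.1 -0.5 -3.9] M [ 0.04 -0.01 -0.02] w 0.116
[-0.03   0.385  0.13  -0.007  0.003  0.   ]
```

View pics/c_scene.png

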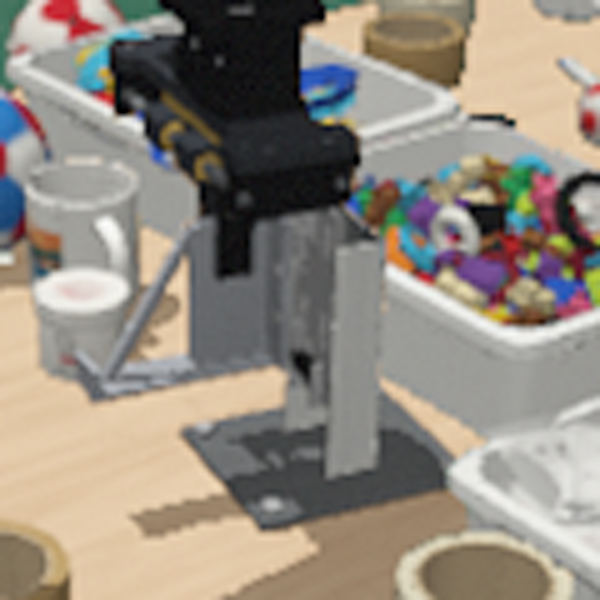

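View pics/c_top.png

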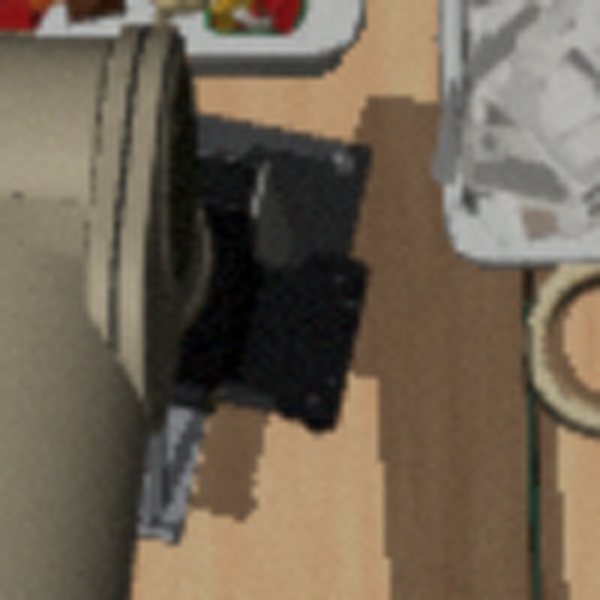

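```bash
python3 -m inch '[0,0,0.06,0,0,0,5, 0,0,0.13,0,0,0,5, 0,0,0.13,0,0,0,5, 0,0,0.13,0,0,0,5, 0,0,0.13,0,0,0,5, 0,0,0.13,0,0,0,5, 0,0,0.13,0,0,0,5, 0,0,0.13,0,0,0,5, 0,0,0.13,0,0,0,5, 0,0,0.13,0,0,0,5]'
cat > meas.py <<'E'
from h import *
st()
yaw=-13.1;a=np.radians(yaw);n=np.array([np.cos(a),np.sin(a)]);t=np.array([-n[1],n[0]]);m=np.array([.6584,.0362])
s,_=tool();d=s['tcp_pos'][:2]-m;print("TCP local",(d@n).round(4),(d@t).round(4),"hooks z",(s['tcp_pos'][2]-.1669).round(4))
im,D=imaging.get_image("scene");np.savez(f"/tmp/s_{s['time_s']:.2f}.npz",im=im,d=D)
P=cloud("scene",D)[100:220,270:390].reshape(-1,3);L=np.c_[(P[:,:2]-m)@n,(P[:,:2]-m)@t,P[:,2]]
zu=s['tcp_pos'][2]-.2469; g=d@n
def sel(lo,hi): return L[((L>=lo)&(L<=hi)).all(1)]
w=sel([g-.02,-.03,zu+.02],[g+.02,.03,zu+.06]);print("web -y face lateral med",np.median(w[:,1]).round(4),len(w),"(want -.005)",np.polyfit(w[:,0],w[:,1],1)[0])
p=sel([.005,-.05,.05],[.025,-.02,.15]);print("post -y side",np.median(p[:,1]).round(4),len(p),"(want -.033)",np.polyfit(p[:,0],p[:,1],1)[0])
q=sel([-.1,-.03,zu+.005],[0.02,.03,zu+.095]);q=q[(q[:,1]<-.013)&(q[:,1]>-.025)]
print("plate edge pts n",np.percentile(q[:,0],[5,25,50,75,95]).round(4) if len(q) else None,len(q))
f=sel([-.006,-.03,.11],[.008,.03,.14]);print("strip face n",np.median(f[:,0]) if len(f) else None,len(f))
k=f"pics/m_{s['time_s']:.2f}.png";crop("s",im,280,110,100,100,6,k);print(k)
E
python3 meas.py
```

```text
time_s: 7.85
tcp_pos: [0.5997, 0.0507, 0.3339]
tool_rot: [-0.44, 0.554, 0.44, 0.554]
force: [-0.9, 0.1, -2.9]
gripper_width: 0.106
t 7.85 tcp [0.5997 0.0507 0.3339] F [-0.9  0.1 -2.9] M [ 0.02  0.01 -0.01] w 0.106
TCP local -0.0604 0.0008 hooks z 0.167
web -y face lateral med -0.0042 144 (want -.005) 0.004868113080588674
post -y side -0.0322 170 (want -.033) -0.02197482038259134
plate edge pts n [-0.0691 -0.0353 -0.0316 -0.0176  0.0014] 184
strip face n 0.00048212422786015924 76
pics/m_7.85.png
```

```bash
python3 -m inch '[0.1,-0.04,0,0,0,0,5, 0.1,-0.1,0,0,0,0,5, 0.1,-0.16,0,0,0,0,5, 0.1,-0.22,0,0,0,0,5, 0.1,-0.28,0,0,0,0,5, 0.1,-0.34,0,0,0,0,5, 0.1,-0.38,0,0,0,0,5, 0.1,-0.41,0,0,0,0,5, 0.1,-0.43,0,0,0,0,5, 0.1,-0.43,0,0,0,0,5]'; python3 meas.py
```

```text
time_s: 8.73
tcp_pos: [0.6124, 0.0478, 0.3309]
tool_rot: [-0.44, 0.554, 0.44, 0.554]
force: [0.3, 0.1, -2.9]
gripper_width: 0.11
t 8.73 tcp [0.6124 0.0478 0.3309] F [ 0.3  0.1 -2.9] M [-0.08 -0.03  0.04] w 0.11
TCP local -0.0474 0.0009 hooks z 0.164
web -y face lateral med -0.0038 143 (want -.005) -0.03695262749539114
post -y side -0.0323 167 (want -.033) 0.011274086253754029
plate edge pts n [-0.0545 -0.0228 -0.0195 -0.0069  0.0009] 185
strip face n 0.0004337570284084233 49
pics/m_8.73.png
```

```bash
python3 -m inch '[0,-0.01,0,0,0,0,5, 0,-0.02,0,0,0,0,5, 0,-0.03,0,0,0,0,5, 0,-0.04,0,0,0,0,5, 0,-0.05,0,0,0,0,5, 0,-0.06,0,0,0,0,5, 0,-0.07,0,0,0,0,5, 0,-0.08,0,0,0,0,5, 0,-0.08,0,0,0,0,5, 0,-0.08,0,0,0,0,5]'; python3 meas.py | head -2
```

```text
time_s: 9.62
tcp_pos: [0.6147, 0.0473, 0.3309]
tool_rot: [-0.44, 0.554, 0.44, 0.554]
force: [-0.3, 0.3, -4.0]
gripper_width: 0.112
t 9.62 tcp [0.6147 0.0473 0.3309] F [-0.3  0.3 -4. ] M [0.01 0.05 0.  ] w 0.112
TCP local -0.0451 0.0009 hooks z 0.164
```

```bash
python3 -m inch '[0,-0.01,0,0,0,0,5, 0,-0.02,0,0,0,0,5, 0,-0.03,0,0,0,0,5, 0,-0.04,0,0,0,0,5, 0,-0.05,0,0,0,0,5, 0,-0.06,0,0,0,0,5, 0,-0.07,0,0,0,0,5, 0,-0.07,0,0,0,0,5, 0,-0.07,0,0,0,0,5, 0,-0.07,0,0,0,0,5]'; python3 meas.py
```

```text
time_s: 10.5
tcp_pos: [0.6167, 0.0468, 0.3309]
tool_rot: [-0.44, 0.554, 0.44, 0.554]
force: [0.5, 0.6, -2.4]
gripper_width: 0.112
t 10.5 tcp [0.6167 0.0468 0.3309] F [ 0.5  0.6 -2.4] M [-0.04  0.   -0.  ] w 0.112
TCP local -0.043 0.0009 hooks z 0.164
web -y face lateral med -0.004 144 (want -.005) 0.00739346910776764
post -y side -0.0325 167 (want -.033) 0.02115285587053987
plate edge pts n [-0.0522 -0.0183 -0.0147 -0.0009  0.001 ] 199
strip face n 0.0004933084861138455 45
pics/m_10.50.png
```

```bash
python3 -m inch '[0,-0.01,0,0,0,0,5, 0,-0.02,0,0,0,0,5, 0,-0.03,0,0,0,0,5, 0,-0.04,0,0,0,0,5, 0,-0.05,0,0,0,0,5, 0,-0.06,0,0,0,0,5, 0,-0.07,0,0,0,0,5, 0,-0.08,0,0,0,0,5, 0,-0.09,0,0,0,0,5, 0,-0.1,0,0,0,0,5]'; python3 meas.py
```

```text
time_s: 11.38
tcp_pos: [0.6196, 0.0461, 0.3309]
tool_rot: [-0.44, 0.554, 0.44, 0.554]
force: [0.7, 0.2, -2.7]
gripper_width: 0.11
t 11.38 tcp [0.6196 0.0461 0.3309] F [ 0.7  0.2 -2.7] M [ 0.   -0.04  0.  ] w 0.11
TCP local -0.04 0.0009 hooks z 0.164
web -y face lateral med -0.0041 141 (want -.005) -0.019746707462020906
post -y side -0.0326 161 (want -.033) -0.010292820458003105
plate edge pts n [-0.0489 -0.0167 -0.0125 -0.0004  0.0017] 172
strip face n 0.00015256201087807364 30
pics/m_11.38.png
```

```bash
ls pics
```

```text
a1.png
a2.png
b1.png
c_scene.png
c_top.png
m_10.50.png
m_11.38.png
m_7.85.png
m_8.73.png
m_9.62.png
s1.png
s2.png
s3.png
sc.png
scene0.png
t1.png
t2.png
tc.png
top0.png
```

View pics/m_11.38.png

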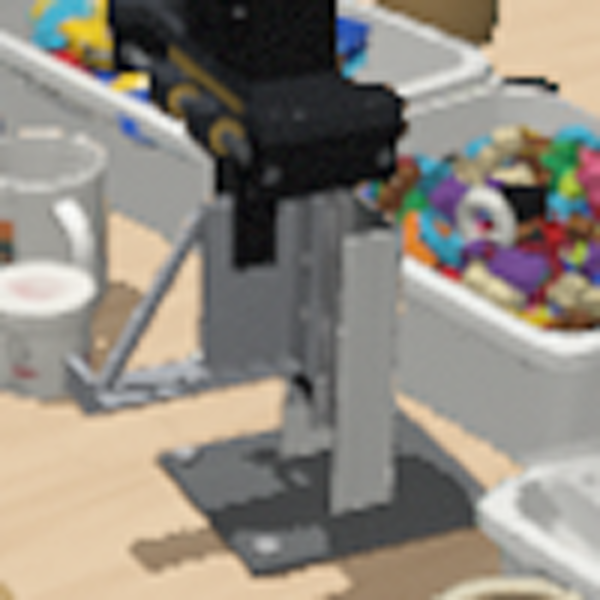

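```bash
python3 -m inch '[0,-0.01,0,0,0,0,5, 0,-0.02,0,0,0,0,5, 0,-0.03,0,0,0,0,5, 0,-0.04,0,0,0,0,5, 0,-0.05,0,0,0,0,5, 0,-0.06,0,0,0,0,5, 0,-0.07,0,0,0,0,5, 0,-0.08,0,0,0,0,5, 0,-0.09,0,0,0,0,5, 0,-0.1,0,0,0,0,5]'; python3 meas.py
```

```text
time_s: 12.27
tcp_pos: [0.6226, 0.0455, 0.3309]
tool_rot: [-0.44, 0.554, 0.44, 0.554]
force: [0.6, 0.2, -3.0]
gripper_width: 0.112
t 12.27 tcp [0.6226 0.0455 0.3309] F [ 0.6  0.2 -3. ] M [-0.03 -0.02 -0.02] w 0.112
TCP local -0.037 0.0009 hooks z 0.164
web -y face lateral med -0.0041 141 (want -.005) 0.030335090040409716
post -y side -0.0325 169 (want -.033) 0.01769721286704288
plate edge pts n [-0.0472 -0.0135 -0.0097 -0.0018  0.0012] 168
strip face n 0.00022215953171962716 25
pics/m_12.27.png
```

The picture shows the plate (x≈300) closing on the strip, with the underside just above the shoe at (300,385). There is still no contact force, so the tabs appear to be entering the slots.

```bash
python3 -m inch '[0,-0.01,0,0,0,0,5, 0,-0.02,0,0,0,0,5, 0,-0.03,0,0,0,0,5, 0,-0.04,0,0,0,0,5, 0,-0.05,0,0,0,0,5, 0,-0.06,0,0,0,0,5, 0,-0.07,0,0,0,0,5, 0,-0.08,0,0,0,0,5, 0,-0.09,0,0,0,0,5, 0,-0.09,0,0,0,0,5]'; python3 meas.py
```

```text
time_s: 13.15
tcp_pos: [0.6252, 0.0448, 0.3309]
tool_rot: [-0.44, 0.554, 0.44, 0.554]
force: [0.5, -0.4, -3.4]
gripper_width: 0.109
t 13.15 tcp [0.6252 0.0448 0.3309] F [ 0.5 -0.4 -3.4] M [-0.02 -0.02  0.01] w 0.109
TCP local -0.0343 0.0009 hooks z 0.164
web -y face lateral med -0.0045 139 (want -.005) -0.018171475538426733
post -y side -0.0321 173 (want -.033) -0.015783485763442354
plate edge pts n [-0.046  -0.0241 -0.0078 -0.0037  0.0011] 150
strip face n -0.0003490506616948188 21
pics/m_13.15.png
```

```bash
python3 -m inch '[0,-0.01,0,0,0,0,5, 0,-0.02,0,0,0,0,5, 0,-0.03,0,0,0,0,5, 0,-0.04,0,0,0,0,5, 0,-0.05,0,0,0,0,5, 0,-0.05,0,0,0,0,5, 0,-0.05,0,0,0,0,5, 0,-0.05,0,0,0,0,5, 0,-0.05,0,0,0,0,5, 0,-0.05,0,0,0,0,5]'; python3 meas.py
```

```text
time_s: 14.03
tcp_pos: [0.6266, 0.0445, 0.3309]
tool_rot: [-0.44, 0.554, 0.44, 0.554]
force: [0.9, 0.7, -3.2]
gripper_width: 0.115
t 14.03 tcp [0.6266 0.0445 0.3309] F [ 0.9  0.7 -3.2] M [0.03 0.   0.03] w 0.115
TCP local -0.0328 0.0009 hooks z 0.164
web -y face lateral med -0.0041 142 (want -.005) -0.006378316051481644
post -y side -0.0323 171 (want -.033) 0.0028627155530304787
plate edge pts n [-0.0378 -0.0104 -0.0062 -0.0028  0.0016] 151
strip face n -0.0012397315553864514 24
pics/m_14.03.png
```

```bash
python3 -m inch '[0,-0.01,0,0,0,0,5, 0,-0.02,0,0,0,0,5, 0,-0.03,0,0,0,0,5, 0,-0.04,0,0,0,0,5, 0,-0.05,0,0,0,0,5, 0,-0.05,0,0,0,0,5, 0,-0.05,0,0,0,0,5, 0,-0.05,0,0,0,0,5, 0,-0.05,0,0,0,0,5, 0,-0.05,0,0,0,0,5]'; python3 meas.py
```

```text
time_s: 14.92
tcp_pos: [0.628, 0.0442, 0.3309]
tool_rot: [-0.44, 0.554, 0.44, 0.554]
force: [-3.0, 0.5, -1.8]
gripper_width: 0.109
t 14.92 tcp [0.628  0.0442 0.3309] F [-3.   0.5 -1.8] M [ 0.06  0.49 -0.04] w 0.109
TCP local -0.0314 0.0009 hooks z 0.164
web -y face lateral med -0.0044 141 (want -.005) 0.006064946319632057
post -y side -0.0325 167 (want -.033) 0.01830026070183591
plate edge pts n [-0.041  -0.0239 -0.005  -0.0018  0.0023] 140
strip face n -0.003984643856569447 39
pics/m_14.92.png
```

```bash
python3 -m inch '[0,-0.01,0,0,0,0,5, 0,-0.01,0,0,0,0,5, 0.02,-0.01,0,0,0,0,5, 0.04,-0.01,0,0,0,0,5, 0.06,-0.01,0,0,0,0,5, 0.08,-0.01,0,0,0,0,5, 0.1,-0.01,0,0,0,0,5, 0.12,-0.01,0,0,0,0,5, 0.12,-0.01,0,0,0,0,5, 0.12,-0.01,0,0,0,0,5]' 60; python3 meas.py
```

```text
time_s: 15.8
tcp_pos: [0.6282, 0.0443, 0.3272]
tool_rot: [-0.44, 0.554, 0.44, 0.553]
force: [-4.3, 1.3, -1.5]
gripper_width: 0.109
t 15.8 tcp [0.6282 0.0443 0.3272] F [-4.3  1.3 -1.5] M [ 0.33  1.05 -0.02] w 0.109
TCP local -0.0313 0.001 hooks z 0.1603
web -y face lateral med -0.0038 137 (want -.005) -0.0010081058802960164
post -y side -0.0323 164 (want -.033) 0.043256853864834195
plate edge pts n [-0.0439 -0.0236 -0.0054 -0.0023  0.0008] 141
strip face n -0.003832153831526257 44
pics/m_15.80.png
```

```bash
ls pics/m_15*
```

```text
pics/m_15.80.png
```

View pics/m_15.80.png

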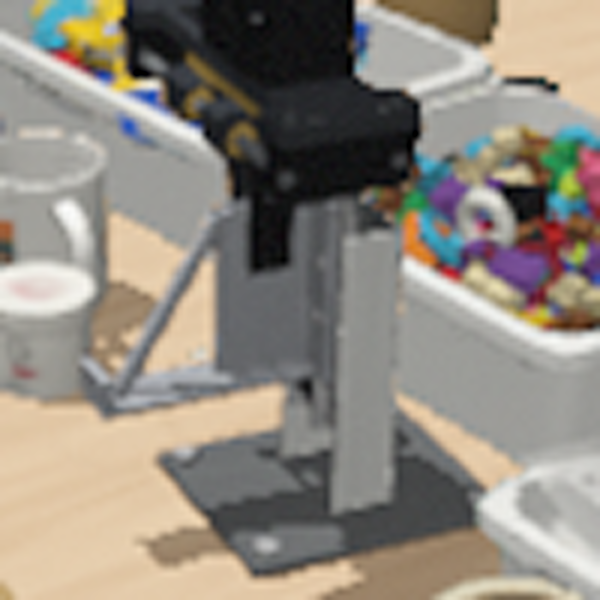

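```bash
python3 -m inch '[0.02,0,0,0,0,0,5, 0.04,0,0,0,0,0,5, 0.06,0,0,0,0,0,5, 0.08,0,0,0,0,0,5, 0.1,0,0,0,0,0,5, 0.1,0,0,0,0,0,5, 0.1,0,0,0,0,0,5, 0.1,0,0,0,0,0,5, 0.1,0,0,0,0,0,5, 0.1,0,0,0,0,0,5]'; python3 meas.py
```

```text
time_s: 16.68
tcp_pos: [0.6281, 0.0442, 0.3254]
tool_rot: [-0.439, 0.554, 0.44, 0.554]
force: [-10.9, 1.7, 10.4]
gripper_width: 0.107
t 16.68 tcp [0.6281 0.0442 0.3254] F [-10.9   1.7  10.4] M [ 0.33  2.28 -0.02] w 0.107
TCP local -0.0313 0.0009 hooks z 0.1585
web -y face lateral med -0.0039 137 (want -.005) -0.01314813626988116
post -y side -0.0326 170 (want -.033) 0.003669145164611201
plate edge pts n [-0.0422 -0.0239 -0.0052 -0.0024  0.0014] 133
strip face n -0.003653070580377543 37
pics/m_16.68.png
```

```bash
python3 -m inch '[0,0.015,0,0,0,0,5, 0.01,0.015,0,0,0,0,5, 0.02,0.015,0,0,0,0,5, 0.03,0.015,0,0,0,0,5, 0.04,0.015,0,0,0,0,5, 0.04,0.015,0,0,0,0,5, 0.04,0.015,0,0,0,0,5, 0.04,0.015,0,0,0,0,5, 0.04,0.015,0,0,0,0,5, 0.04,0.015,0,0,0,0,5]'; python3 meas.py
```

```text
time_s: 17.57
tcp_pos: [0.6279, 0.0442, 0.3243]
tool_rot: [-0.44, 0.553, 0.44, 0.554]
force: [-8.5, 2.0, 8.8]
gripper_width: 0.112
t 17.57 tcp [0.6279 0.0442 0.3243] F [-8.5  2.   8.8] M [0.22 1.81 0.01] w 0.112
TCP local -0.0315 0.0009 hooks z 0.1574
web -y face lateral med -0.0041 135 (want -.005) 0.008167526548415687
post -y side -0.0328 173 (want -.033) -0.013213418776273538
plate edge pts n [-0.0412 -0.0235 -0.0052 -0.0023  0.0016] 135
strip face n -0.004311651818753154 38
pics/m_17.57.png
```

```bash
python3 -m inch '[0.01,0.005,0,0,0,0,5, 0.02,0.005,0,0,0,0,5, 0.03,0.005,0,0,0,0,5, 0.04,0.005,0,0,0,0,5, 0.05,0.005,0,0,0,0,5, 0.06,0.005,0,0,0,0,5, 0.07,0.005,0,0,0,0,5, 0.08,0.005,0,0,0,0,5, 0.08,0.005,0,0,0,0,5, 0.08,0.005,0,0,0,0,5]'; python3 meas.py
```

```text
time_s: 18.45
tcp_pos: [0.6279, 0.0442, 0.3219]
tool_rot: [-0.44, 0.553, 0.44, 0.554]
force: [-7.4, 0.7, 8.8]
gripper_width: 0.114
t 18.45 tcp [0.6279 0.0442 0.3219] F [-7.4  0.7  8.8] M [ 0.24  1.67 -0.  ] w 0.114
TCP local -0.0315 0.0009 hooks z 0.155
web -y face lateral med -0.004 141 (want -.005) -0.002630251625232124
post -y side -0.0323 162 (want -.033) 0.019204100535942164
plate edge pts n [-0.04   -0.0092 -0.0052 -0.0019  0.0008] 130
strip face n -0.0038625263701203907 36
pics/m_18.45.png
```

Steady force of about 12 N: the shoe is sliding.

```bash
python3 -m inch '[0.01,0.005,0,0,0,0,5, 0.02,0.005,0,0,0,0,5, 0.03,0.005,0,0,0,0,5, 0.04,0.005,0,0,0,0,5, 0.05,0.005,0,0,0,0,5, 0.06,0.005,0,0,0,0,5, 0.07,0.005,0,0,0,0,5, 0.08,0.005,0,0,0,0,5, 0.08,0.005,0,0,0,0,5, 0.08,0.005,0,0,0,0,5]'; python3 meas.py|head -2;  python3 -m inch '[0.01,0,0,0,0,0,5, 0.02,0,0,0,0,0,5, 0.03,0,0,0,0,0,5, 0.03,0,0,0,0,0,5, 0.03,0,0,0,0,0,5, 0.03,0,0,0,0,0,5, 0.03,0,0,0,0,0,5, 0.03,0,0,0,0,0,5, 0.03,0,0,0,0,0,5, 0.03,0,0,0,0,0,5]'; python3 meas.py
```

```text
time_s: 19.33
tcp_pos: [0.6278, 0.0442, 0.3195]
tool_rot: [-0.44, 0.553, 0.44, 0.554]
force: [-5.9, 1.0, 7.4]
gripper_width: 0.11
t 19.33 tcp [0.6278 0.0442 0.3195] F [-5.9  1.   7.4] M [ 0.28  1.48 -0.02] w 0.11
TCP local -0.0316 0.0009 hooks z 0.1526
time_s: 20.22
tcp_pos: [0.6278, 0.0442, 0.3186]
tool_rot: [-0.44, 0.553, 0.44, 0.554]
force: [-6.2, 1.1, 8.1]
gripper_width: 0.11
t 20.22 tcp [0.6278 0.0442 0.3186] F [-6.2  1.1  8.1] M [ 0.17  1.46 -0.03] w 0.11
TCP local -0.0316 0.0009 hooks z 0.1517
web -y face lateral med -0.0038 139 (want -.005) -0.01614862625847684
post -y side -0.0325 169 (want -.033) -0.017157618075219132
plate edge pts n [-0.0437 -0.0245 -0.0053 -0.0024  0.0008] 131
strip face n -0.003172459234521096 39
pics/m_20.22.png
```

```bash
for i in 1; do python3 -m inch '[0.01,0,0,0,0,0,5, 0.02,0,0,0,0,0,5, 0.02,0,0,0,0,0,5, 0.02,0,0,0,0,0,5, 0.02,0,0,0,0,0,5, 0.02,0,0,0,0,0,5, 0.02,0,0,0,0,0,5, 0.02,0,0,0,0,0,5, 0.02,0,0,0,0,0,5, 0.02,0,0,0,0,0,5]' >/dev/null; python3 meas.py|head -2; done
```

```text
t 21.1 tcp [0.6278 0.0442 0.3185] F [-8.9  1.3 12.3] M [0.2  2.   0.02] w 0.105
TCP local -0.0316 0.0008 hooks z 0.1516
```

```bash
for i in 1; do python3 -m inch '[0.01,0,0,0,0,0,5, 0.02,0,0,0,0,0,5, 0.02,0,0,0,0,0,5, 0.02,0,0,0,0,0,5, 0.02,0,0,0,0,0,5, 0.02,0,0,0,0,0,5, 0.02,0,0,0,0,0,5, 0.02,0,0,0,0,0,5, 0.02,0,0,0,0,0,5, 0.02,0,0,0,0,0,5]' >/dev/null; python3 meas.py|head -2; done
```

```text
t 21.98 tcp [0.6278 0.0441 0.3185] F [-10.9   1.1  17.2] M [ 0.26  2.6  -0.09] w 0.11
TCP local -0.0316 0.0008 hooks z 0.1516
```

```bash
python3 -m inch '[0.007,0,0,0,0,0,5, 0.007,0,0,0,0,0,5, 0.007,0,0,0,0,0,5, 0.007,0,0,0,0,0,5, 0.007,0,0,0,0,0,5, 0.007,0,0,0,0,0,5, 0.007,0,0,0,0,0,5, 0.007,0,0,0,0,0,5, 0.007,0,0,0,0,0,5, 0.007,0,0,0,0,0,5]' >/dev/null; python3 meas.py
```

```text
t 22.87 tcp [0.6278 0.0441 0.3185] F [-11.8   1.5  19.9] M [ 0.24  2.75 -0.06] w 0.107
TCP local -0.0316 0.0007 hooks z 0.1516
web -y face lateral med -0.004 136 (want -.005) 0.012342404480084978
post -y side -0.0321 173 (want -.033) 0.017969255603932976
plate edge pts n [-0.0439 -0.0247 -0.0058 -0.0026  0.0011] 146
strip face n -0.004116227428957047 42
pics/m_22.87.png
```

```bash
python3 -m inch '[-0.01,0.003,0,0,0,0,5, -0.03,0.006,0,0,0,0,5, -0.04,0.01,0,0,0,0,5, -0.04,0.01,0,0,0,0,5, -0.04,0.01,0,0,0,0,5, -0.04,0.01,0,0,0,0,5, -0.04,0.01,0,0,0,0,5, -0.04,0.01,0,0,0,0,5, -0.04,0.01,0,0,0,0,5, -0.04,0.01,0,0,0,0,5]'  >/dev/null; python3 meas.py
```

```text
t 23.75 tcp [0.6277 0.0442 0.3186] F [-5.7  0.5  8.7] M [0.11 1.28 0.01] w 0.108
TCP local -0.0317 0.0008 hooks z 0.1517
web -y face lateral med -0.0043 132 (want -.005) -0.004980001803322938
post -y side -0.0326 166 (want -.033) -0.01182977933068837
plate edge pts n [-0.0422 -0.0241 -0.0053 -0.002   0.0013] 131
strip face n -0.004010135326785328 42
pics/m_23.75.png
```

View pics/m_23.75.png

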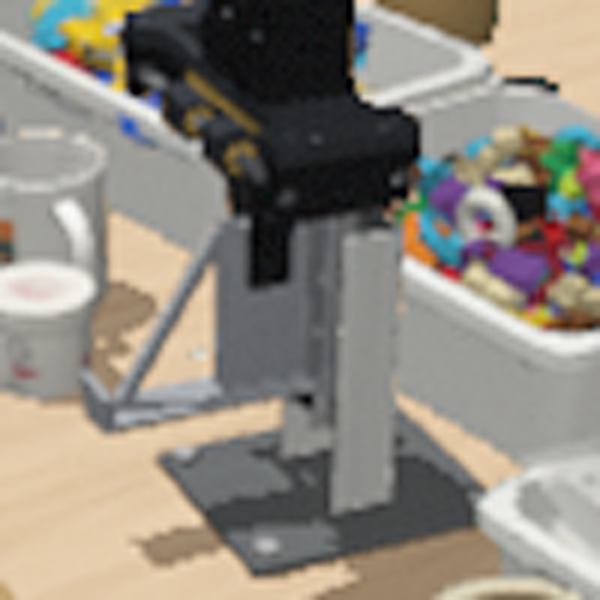

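```bash
python3 -m inch '[-0.01,0.005,0,0,0,0,5, -0.015,0.01,0,0,0,0,5, -0.015,0.01,0,0,0,0,8, -0.015,0.01,0,0,0,0,12, -0.015,0.01,0,0,0,0,16, -0.015,0.01,0,0,0,0,20, -0.015,0.01,0,0,0,0,25, -0.015,0.01,0,0,0,0,32, -0.015,0.01,0,0,0,0,40, -0.015,0.01,0,0,0,0,50]' 20; python3 meas.py
```

```text
time_s: 24.63
tcp_pos: [0.6271, 0.0444, 0.3176]
tool_rot: [-0.44, 0.554, 0.44, 0.554]
force: [0.8, -0.2, -0.2]
gripper_width: 0.388
t 24.63 tcp [0.6271 0.0444 0.3176] F [ 0.8 -0.2 -0.2] M [0.03 0.05 0.04] w 0.388
TCP local -0.0324 0.0009 hooks z 0.1507
web -y face lateral med -0.0041 121 (want -.005) -0.026528851284312257
post -y side -0.0329 167 (want -.033) 0.01426869828893596
plate edge pts n [-0.0433 -0.0254 -0.0069 -0.0038  0.0014] 145
strip face n -0.0020706591773725844 27
pics/m_24.63.png
```

The hanger is released and its plate lies against the strip, with the underside on the shoe at about (305,395). Now I retreat straight up.

```bash
python3 -m inch '[0,0,0,0,0,0,60, -0.1,0,0,0,0,0,60, -0.3,0,0,0,0,0,60, -0.6,0,0,0,0,0,60, -1.0,0,0,0,0,0,60, -1.5,0,0,0,0,0,60, -2.0,0,0,0,0,0,60, -2.6,0,0,0,0,0,60, -3.2,0,0,0,0,0,60, -3.6,0,0,0,0,0,60]'; python3 -m inch '[0,0.5,0,0,0,0,60, 0,1.2,0,0,0,0,60, 0,2.0,0,0,0,0,60, 0,2.8,0,0,0,0,60, 0,3.6,0,0,0,0,60, 0,4.4,0,0,0,0,60, 0,5.0,0,0,0,0,60, 0,5.4,0,0,0,0,60, 0,5.5,0,0,0,0,60, 0,5.5,0,0,0,0,60]'; sed -i 's/^zu=.*/zu=.0716; g=-.032/' meas.py; python3 meas.py
python3 - <<'E'
from h import *
im,d=imaging.get_image("top");crop("t",im,240,110,90,90,6,"pics/z_top.png")
P=cloud("top",d)
im,d=imaging.get_image("scene");P=cloud("scene",d)
crop("s",im,275,110,100,100,6,"pics/z_scene.png")
cv2.imwrite("pics/z_full.png",im[:,:,::-1])
E
```

```text
time_s: 25.52
tcp_pos: [0.6272, 0.0441, 0.4288]
tool_rot: [-0.44, 0.553, 0.439, 0.555]
force: [-0.6, 0.4, 1.4]
gripper_width: 0.602
time_s: 26.35
tcp_pos: [0.4661, 0.0816, 0.4264]
tool_rot: [-0.44, 0.553, 0.44, 0.554]
force: [0.6, -0.4, -0.6]
gripper_width: 0.597
t 26.35 tcp [0.4661 0.0816 0.4264] F [ 0.6 -0.4 -0.6] M [ 0.02  0.04 -0.  ] w 0.597
TCP local -0.1976 0.0007 hooks z 0.2595
web -y face lateral med -0.0039 143 (want -.005) -0.021114456764973647
post -y side -0.0325 172 (want -.033) -0.0012290543761858028
plate edge pts n [-0.0099 -0.0073 -0.0051 -0.0006  0.0015] 110
strip face n -0.0009670571116740901 30
pics/m_26.35.png
```

View pics/z_scene.png

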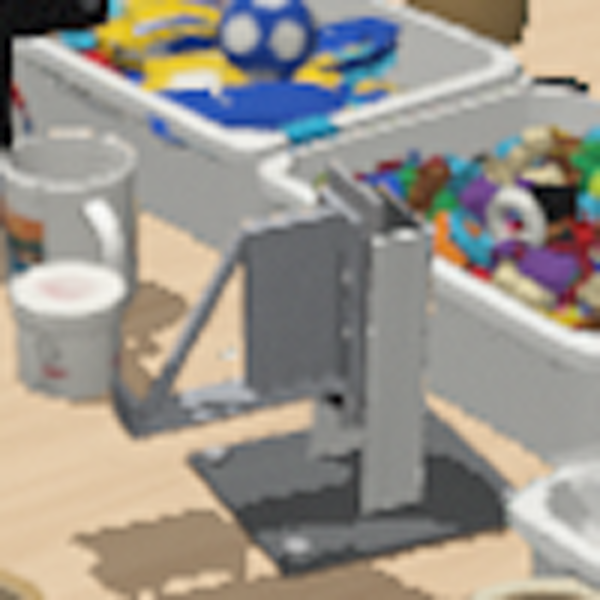

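View pics/z_top.png

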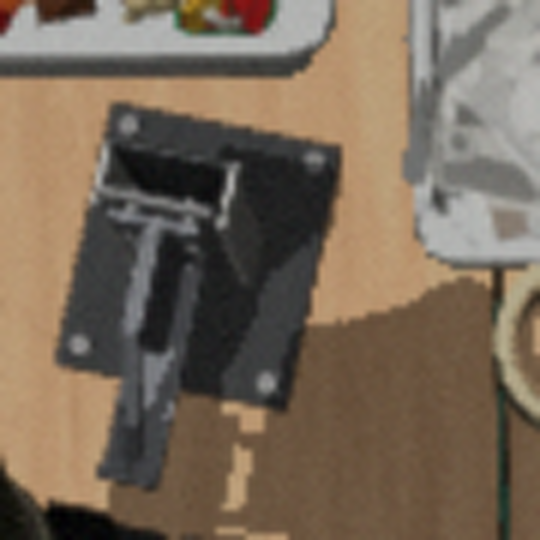

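View pics/z_full.png

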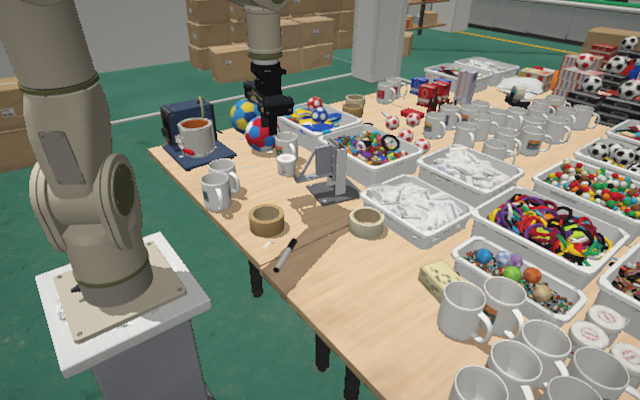

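Run:
```python
from h import *
D=np.load("/tmp/s_26.35.npz")["d"];a=np.radians(-13.1);n=np.array([np.cos(a),np.sin(a)]);t=np.array([-n[1],n[0]]);m=np.array([.6584,.0362])
for nm,DD in(("scene",D),("top",imaging.get_image("top")[1])):
    P=cloud(nm,DD)[100:220,240:390].reshape(-1,3);L=np.c_[(P[:,:2]-m)@n,(P[:,:2]-m)@t,P[:,2]]
    q=L[(abs(L[:,1])<.018)&(L[:,2]>.03)]
    for lo in np.arange(-.13,-.0,.012):
        s=q[(q[:,0]>lo)&(q[:,0]<lo+.012)]
        if len(s)>3: 
            ar=s[(s[:,2]>.06)&(s[:,2]<.09)]
            print(nm,round(lo,3),len(s),"top",np.percentile(s[:,2],95).round(4),"low",np.percentile(s[:,2],5).round(4),"arm med",np.median(ar[:,2]).round(4) if len(ar) else None)
```

```text
scene -0.13 38 top 0.0896 low 0.0691 arm med 0.0822
scene -0.118 21 top 0.0833 low 0.0701 arm med 0.0745
scene -0.106 45 top 0.1007 low 0.0707 arm med 0.0745
scene -0.094 48 top 0.1244 low 0.0719 arm med 0.074
scene -0.082 50 top 0.1424 low 0.0707 arm med 0.0742
scene -0.07 57 top 0.1622 low 0.0727 arm med 0.0747
scene -0.058 128 top 0.1647 low 0.0741 arm med 0.0766
scene -0.046 117 top 0.1667 low 0.0749 arm med 0.0767
scene -0.034 111 top 0.1656 low 0.0754 arm med 0.079
scene -0.022 112 top 0.1673 low 0.0745 arm med 0.0777
scene -0.01 149 top 0.1782 low 0.0593 arm med 0.0752
top -0.13 23 top 0.0924 low 0.0757 arm med 0.0885
top -0.118 37 top 0.0868 low 0.0711 arm med 0.0752
top -0.106 41 top 0.1062 low 0.0728 arm med 0.0752
top -0.094 41 top 0.1258 low 0.072 arm med 0.0757
top -0.082 43 top 0.1472 low 0.0716 arm med 0.0761
top -0.07 46 top 0.1663 low 0.073 arm med 0.0753
top -0.058 52 top 0.1696 low 0.0751 arm med 0.0772
top -0.046 47 top 0.1699 low 0.0747 arm med 0.0768
top -0.034 48 top 0.1715 low 0.0744 arm med 0.0776
top -0.022 46 top 0.1705 low 0.0757 arm med 0.0785
top -0.01 99 top 0.183 low 0.0812 arm med 0.0803
```

```bash
ls /tmp/s_*
python3 - <<'E'
from h import *
a=np.radians(-13.1);n=np.array([np.cos(a),np.sin(a)]);t=np.array([-n[1],n[0]]);m=np.array([.6584,.0362])
import glob
for f in("7.85","14.92","22.87","23.75","24.63","26.35"):
    P=cloud("scene",np.load(f"/tmp/s_{f}.npz")["d"])[100:220,240:390].reshape(-1,3);L=np.c_[(P[:,:2]-m)@n,(P[:,:2]-m)@t,P[:,2]]
    z0={"7.85":.087,"14.92":.084}.get(f,.0716);g={"7.85":-.0284}.get(f,0)
    q=L[(L[:,1]>-.016)&(L[:,1]<-.006)&(abs(L[:,2]-z0-.005)<.006)&(L[:,0]>g-.115)&(L[:,0]<g-.01)]
    c=np.polyfit(q[:,0]-g,q[:,2],1);print(f,len(q),"arm slope deg",np.degrees(np.arctan(c[0])).round(2),"z at plate",(c[1]-z0).round(4))
    e=L[(L[:,1]>-.03)&(L[:,1]<-.018)&(L[:,0]>g-.02)&(L[:,0]<g+.0)&(L[:,2]>z0+.015)&(L[:,2]<z0+.095)]
    if len(e)>10: c=np.polyfit(e[:,2],e[:,0],1);print("   plate lean deg",np.degrees(np.arctan(c[0])).round(2),len(e))
E
```

```text
/tmp/s_10.50.npz
/tmp/s_11.38.npz
/tmp/s_12.27.npz
/tmp/s_13.15.npz
/tmp/s_14.03.npz
/tmp/s_14.92.npz
/tmp/s_15.80.npz
/tmp/s_16.68.npz
/tmp/s_17.57.npz
/tmp/s_18.45.npz
/tmp/s_19.33.npz
/tmp/s_20.22.npz
/tmp/s_21.10.npz
/tmp/s_21.98.npz
/tmp/s_22.87.npz
/tmp/s_23.75.npz
/tmp/s_24.63.npz
/tmp/s_26.35.npz
/tmp/s_7.85.npz
/tmp/s_8.73.npz
/tmp/s_9.62.npz
7.85 80 arm slope deg 0.57 z at plate 0.0044
   plate lean deg -0.27 51
14.92 88 arm slope deg -0.03 z at plate 0.0037
   plate lean deg -0.1 59
22.87 85 arm slope deg 0.16 z at plate 0.0042
   plate lean deg 0.23 59
23.75 90 arm slope deg 0.45 z at plate 0.0042
   plate lean deg 0.97 62
24.63 72 arm slope deg 1.04 z at plate 0.0043
   plate lean deg -1.59 62
26.35 80 arm slope deg 1.3 z at plate 0.0043
   plate lean deg -1.93 58
```

Run:
```python
from h import *
st();print(ctrl.job_done())
```

```text
t 26.55 tcp [0.467  0.0814 0.4257] F [0.  0.6 0.7] M [-0.01 -0.04  0.06] w 0.597
the job is handed in; nothing more can be done
None
```

I fitted the hanger to the stand, let go and handed the job in at about 26.6 s. One check was off: once released, the hanger leans out slightly.

- **Finding the slots:** The pictures put the strip about 6–7 mm higher than the mark tells. The four tabs went in on the first approach, with no search needed. I felt contact at about 3 N, at the depth where the plate meets the strip.
- **Driving it home:** I pushed down against a steady 10–13 N or so while the shoe slid. It then met a hard stop with the hooks point at z = 151.6 mm, within about 1 mm of the slot edges seen in the pictures. I stopped at about 23 N down and 12 N against the strip.
- **After letting go:** The arm's height at the plate did not change. The hanger stayed on the strip's centre line to within about 1 mm. The other things looked to be where they were, and the robot was clear of everything.
- **What disagreed:** The plate was flat within about 0.3° while I was pressing. After release the arm's tip dropped about 1.3° and the plate's top leaned out 1.5–2°. That fits the 2 mm of play between the 6 mm necks and the 4 mm strip, so I left it.
- **Not seen directly:** The shoe sits under the plate, so I inferred its final position from the plate's height, the steady push force and the hard stop.

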